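# Warm a batch of slide carriers and check the warmer

### The arm

A 7-joint arm with a two-finger parallel gripper is mounted at the origin on the work surface. World frame = base frame: x ahead of the robot, y to its left, z up, the work surface at z = 0. Lengths are in m, angles in degrees, forces in N, time in s.
With the tool pointing down it reaches from about 0.425 to 0.875 m from the base axis. Payload 4.7 kg.
Tool frame: the origin (TCP) lies at the very end of the fingers, on their centre line; the grasp point (between the pads) lies 19 mm behind it; z points along the fingers, y is the line along which they close (so a half turn about z gives the same grasp; the last joint's range is limited). The gripper opens to 87 mm and grips with 3 to 60 N. Pads are 19 mm wide; open, the fingers measure 117 mm over their backs; the gripper's body (75 mm by 190 mm) begins 51 mm behind the grasp point.
Start: joints at [-63.535, 18.392, -4.016, 83.108, 1.295, 78.541, -3.26], TCP at [0.281, 0.586, 0.223] pointing down, gripper open.
Joint ranges: [-163.93, 163.93], [-17.29, 119.83], [-79.2, 71.16], [3.27, 140.29], [-89.18, 269.18], [5.43, 117.66], [-154.24, 154.24]. Speed limits (degrees/s): [147.25, 147.25, 180, 180, 180, 180, 180].

### API

Orientations are given as [roll, pitch, yaw] about the fixed x, y, z axes, in that order (R = Rz(yaw) Ry(pitch) Rx(roll)).
In Python, from cell import get_obs, cams, ticket, finder gives the robot as it stands.
- The arm moves only by the shell command python3 -m creep 'ROWS' [FORCE]. ROWS is text: rows parted by semicolons, each of 5 numbers parted by spaces: the shift along the world's x, y, z in m, then the turn about the world's z in degrees, then the finger opening in m, from 0 to 0.087. A call has 1 to 8 rows; each row shifts and turns the commanded pose from where the row before left it; what a row does not reach is not made up. A row lasts 1/8 s, in which the tool goes at most 62.5 mm and 10.7 degrees, less where a joint would pass 70% of its speed; a pose out of reach is approached as far as the arm can. A call with a gripper value outside its range is refused whole. The fingers move at their own pace and stop on an object; FORCE is the grip in N (left out, the last holds). Time passes only in rows, so rows that do not move let the fingers close. It gives the time, the measured TCP pose, the force, the opening and the grip force at its end, in the units of the state.
- get_obs(): the state, without advancing time (a new reading comes with each control period).
- cams.read_camera(name): name is "scene" or "top"; returns the picture (384x512x3 uint8, red, green, blue); there is no depth.
- cams.calibration(name): a dict with "fx", "fy", "cx", "cy" (pixels), "extrinsics" (4x4, takes a point from world to camera coordinates). Camera axes: x right, y down, z forward; pixel columns grow to the right and rows downward; lengths in m; the calibration is good to about 2 mm. A picture is of the moment at which its call begins. calibration takes no time and is no camera call.
- ticket.sign_off(): hands the job in; it is judged then, once.
Trained networks look in the newest picture that a camera, given by its name, has taken for a name from the list of things; names that differ only in an ending like _2 or _b are one class to them, and where a whole thing is asked for, a point or a joint stands for the part that bears it (a point fixed in the world has none). Each returns a list of dicts, best first, with "p" (0 to 1); they miss things now and then, are a little off and sometimes report something else, mostly with a low value. They report only what shows in the picture. A call takes as long as a camera call. They do not tell look-alikes from the thing itself.
- finder.masks_of(name, camera): "mask" (384x512 bool, what is visible of it) and "xy" ([column, row] in pixels, amid what is visible of it).
- finder.tip_of(name, camera): "xy" ([column, row] in pixels: a listed point, or the origin of a listed thing).
The state is a dict: "time_s": time; "qpos": joint angles; "joint_velocities": joint speeds; "effort": joint torques, N m; "tool_pos": TCP position; "tool_rot": TCP orientation; "force": force on the tool from outside, world axes, zero at the start; "wrist_torque": the same for the moment, N m; "grip_width": finger opening in m; "grasp_force": force on a finger pad.
Only numpy, scipy, OpenCV 4.12 (cv2) and the standard library are available. Lean on these libraries where they do the work, as an engineer would, in place of code of your own. Each camera call takes 0.05 s, during which the arm holds its last target. There are 200 camera calls.

### The job

Wake the slide warmer with the large round power key, then lay every slide carrier flat and side by side on the sunken warming plate and let go of them. Then press, one after another, the square program key, the small round timer key and the long start bar, each fully down and let up again, without pressing the cross-shaped cancel key. Now take the thermometer out of its dock, hold it level with its measuring point (90 mm out from the lens) steady on the black disc for two seconds, and lay it back in its dock the way it lay, and only then press the square key once more to confirm; at the end the carriers must all still lie flat on the plate, and the bottle, mouse and blue box be where they were.

Things in the scene. Friction and masses are not known exactly. Their poses are not given: they have to be found in the camera images.
- warmer: Slide warmer, white flat unit fixed to the bench, 236 mm (x) by 340 mm (y), 50 mm high. Origin: centre of its underside; x points away from the robot, y to the left. A bare metal sunken warming plate left of its middle, a key panel along its right side, a plain strip with a black disc along its left side. Top of rim, panel and strip: z = 50 mm.
- plate (a point): Centre of the sunken warming plate's surface, at (0, 25, 42) mm in the warmer's frame, axes as the warmer's. The plate is 210 mm (x) by 160 mm (y), lies 42 mm above the bench and has an 8 mm high rim all round; four carriers fit flat on it, two by two, lengthwise along x.
- disc (a point): Centre of the matt black measuring disc, 24 mm across, flat on top of the warmer's left strip, 51 mm above the bench, at (0, 140, 51) mm in the warmer's frame.
- key_power (a joint): Grey spring key on the warmer's panel, standing 8 mm proud; 5 mm travel, about 5 N to push fully down, counts from 3.5 mm. Joint value: metres pressed, 0 = up. Power key: the large round one, 32 mm across, alone at the far (+x) end of the panel.
- key_power_top (a point): Centre of the power key's top; at (85, -112.5, 58) mm in the warmer's frame when up.
- key_program (a joint): Grey spring key on the warmer's panel, standing 8 mm proud; 5 mm travel, about 5 N to push fully down, counts from 3.5 mm. Joint value: metres pressed, 0 = up. Program and confirm key: the square one, 24 mm wide, left (+y) one of the pair in the second row.
- key_program_top (a point): Centre of the program key's top; at (30, -85, 58) mm in the warmer's frame when up.
- key_timer (a joint): Grey spring key on the warmer's panel, standing 8 mm proud; 5 mm travel, about 5 N to push fully down, counts from 3.5 mm. Joint value: metres pressed, 0 = up. Timer key: the small round one, 20 mm across, right (-y) one of the pair in the second row.
- key_timer_top (a point): Centre of the timer key's top; at (30, -140, 58) mm in the warmer's frame when up.
- key_cancel (a joint): Grey spring key on the warmer's panel, standing 8 mm proud; 5 mm travel, about 5 N to push fully down, counts from 3.5 mm. Joint value: metres pressed, 0 = up. Cancel key: the cross-shaped one, 26 mm across, third row, its top's centre at (-30, -112.5, 58) mm in the warmer's frame; not to be pressed.
- key_start (a joint): Grey spring key on the warmer's panel, standing 8 mm proud; 5 mm travel, about 5 N to push fully down, counts from 3.5 mm. Joint value: metres pressed, 0 = up. Start key: the long bar, 20 mm (x) by 70 mm (y), at the near (-x) end of the panel.
- key_start_top (a point): Centre of the start key's top; at (-85, -112.5, 58) mm in the warmer's frame when up.
- dock: Black thermometer dock fixed to the bench, 110 mm (x) by 80 (y), 34 high. U-shaped saddles at x = -44 and +44 mm, each 18 long, 40 wide between 10 mm thick cheeks that rise from z = 20 (saddle floor) to 34 mm. Between the saddles 70 mm are free for fingers down to the base plate's top at z = 8 mm. Origin: centre of the underside.
- rest (a point): Point of the dock where the thermometer's origin lies when it is home, at (0, 0, 20) mm in the dock's frame, axes as the dock's.
- thermometer: Grey infrared thermometer, 160 g: a bar 120 (x) by 28 (y) by 30 mm high (z 0 to 30), with a round nose at its +x end pointing 45 degrees forward and down (to x = 86, z = -9 mm). Origin: middle of the bar's underside. Starts in the dock, level, its x along the dock's x. Grip the bar across its width near the origin, between the saddles.
- lens (a point): Centre of the lens on the nose's end, at (76, 0, 0) mm in the thermometer's frame; it looks along (1, 0, -1) of that frame.
- aim (a point): The thermometer's measuring point, 90 mm in front of the lens, at (139.7, 0, -63.7) mm in the thermometer's frame. A reading is taken when this point rests on the target.
- carrier0: Slide carrier, one of two to four alike: flat dark steel-grey metal block 80 mm (x) by 32 mm (y) by 14 mm high with a glass slide let into its top, 90 g. Origin: centre of its underside; z up. Starts flat on the bench to the left of the warmer. None for good if it is absent this time.
- carrier1: Slide carrier, one of two to four alike: flat dark steel-grey metal block 80 mm (x) by 32 mm (y) by 14 mm high with a glass slide let into its top, 90 g. Origin: centre of its underside; z up. Starts flat on the bench to the left of the warmer. None for good if it is absent this time.
- carrier2: Slide carrier, one of two to four alike: flat dark steel-grey metal block 80 mm (x) by 32 mm (y) by 14 mm high with a glass slide let into its top, 90 g. Origin: centre of its underside; z up. Starts flat on the bench to the left of the warmer. None for good if it is absent this time.
- carrier3: Slide carrier, one of two to four alike: flat dark steel-grey metal block 80 mm (x) by 32 mm (y) by 14 mm high with a glass slide let into its top, 90 g. Origin: centre of its underside; z up. Starts flat on the bench to the left of the warmer. None for good if it is absent this time.
- bottle: Small bottle, 52 mm across, 95 mm high, on the bench beyond the dock: leave it. Origin: centre of its underside.
- mouse: Black round computer mouse, 60 mm across, 34 mm high, beyond the warmer: leave it. Origin: centre of its underside.
- slidebox: Blue storage box, 70 by 90 by 35 mm, beyond the carriers: leave it. Origin: centre of its underside.
There are look-alikes about, which are no part of the job. What is shaped like the carrier2 but orange or purple is not meant.

How it is judged:
By the outcome, as a careful person would: the job done as asked, in the order asked, and still so for the second after the job is handed in, with the robot touching nothing.
Of carrier0, carrier1, carrier2, carrier3 only 2 to 4 are there at a start; the rules pass over those that are not, and their reading is None.
At some moment in a run one of carrier0, carrier1, carrier2, carrier3 may be knocked a few centimetres aside while the robot is not near it.
It also fails if it takes over 210 s, if anything falls off the work surface, if the arm or the gripper's body presses on something with over 40 N, if the wrist force passes 120 N, or if a joint passes its speed limit or range.

## Working session

There is one attempt and no reset: what is moved stays moved. The work goes in short steps, Python scripts to look and compute and a shell command to move; the robot and the scene stay as the last step left them, time stands still between calls to the robot, and variables do not carry over. Pictures are saved under pics/ and viewed, at most 14 in all, crops included, and the job is handed in when it is done.

```bash
mkdir -p pics; ls; python3 - <<'E'
from cell import get_obs,cams,finder
import cv2,numpy as np
for c in ["top","scene"]:
    im=cams.read_camera(c); cv2.imwrite(f"pics/{c}0.png",cv2.resize(im[:,:,::-1],(800,600),interpolation=cv2.INTER_CUBIC))
    k=cams.calibration(c); print(c,k["fx"],k["cx"],k["cy"],np.round(k["extrinsics"],3).tolist())
    for n in ["warmer","dock","thermometer","carrier0","bottle","mouse","slidebox","disc","plate","key_power_top","key_start_top","rest","lens","key_timer_top","key_program_top"]:
        print(n,[(np.round(d["xy"],1).tolist(),round(d["p"],2)) for d in finder.tip_of(n,c)])
print(get_obs())
E
```

```text
pics
top 358.51003980346184 248.7646669167337 192.03337344058843 [[0.027, -0.999, -0.018, -0.003], [-0.996, -0.026, -0.091, 0.562], [0.09, 0.02, -0.996, 1.014], [0.0, 0.0, 0.0, 1.0]]
warmer [([256.9, 196.5], 0.97)]
dock [([383.8, 209.6], 0.57)]
thermometer [([383.4, 208.6], 0.78), ([164.0, 137.4], 0.41)]
carrier0 [([153.3, 194.5], 0.9), ([144.1, 271.4], 0.9), ([166.2, 224.4], 0.83), ([182.1, 265.3], 0.71), ([125.4, 211.8], 0.61)]
bottle [([369.1, 149.5], 0.86)]
mouse [([259.5, 123.4], 0.58)]
slidebox [([164.8, 137.7], 0.71)]
disc [([208.6, 192.8], 0.69), ([295.6, 225.8], 0.53)]
plate [([248.5, 194.1], 0.79)]
key_power_top [([296.2, 164.7], 0.59), ([387.9, 210.0], 0.51)]
key_start_top [([296.0, 227.1], 0.76)]
rest [([387.7, 208.2], 0.92)]
lens [([364.6, 226.2], 0.68)]
key_timer_top [([308.4, 182.9], 0.38)]
key_program_top [([290.4, 182.6], 0.6), ([209.8, 194.6], 0.5)]
scene 397.4470634099471 255.00243511340875 194.29851090262807 [[-0.237, 0.971, 0.018, 0.124], [0.698, 0.183, -0.692, -0.351], [-0.676, -0.152, -0.721, 1.514], [0.0, 0.0, 0.0, 1.0]]
warmer []
dock [([135.7, 180.0], 0.91)]
[... 626 characters left out ...]
1.6, 'qpos': array([-63.53679103,  18.39135122,  -4.01686121,  83.10780739,
         1.29549106,  78.54151387,  -3.26103417]), 'joint_velocities': array([-0.0434039 , -0.03703831, -0.02272032,  0.00031412, -0.10229737,
        0.07385596,  0.01721767]), 'effort': array([-2.13012509e-04, -4.91085541e+01, -4.03206060e-01, -3.12763774e+01,
       -6.36916375e-02,  3.38463730e-02,  1.96941215e-05]), 'tool_pos': array([0.28145024, 0.58592245, 0.22259088]), 'tool_rot': array([1.79995508e+02, 3.02678251e-03, 1.54345378e+02]), 'force': array([-0.08945342, -0.4967224 , -0.02455239]), 'wrist_torque': array([-0.08301325,  0.00729905,  0.01578602]), 'grasp_force': 0.0, 'grip_width': 0.08679069000988351}
```

View pics/top0.png

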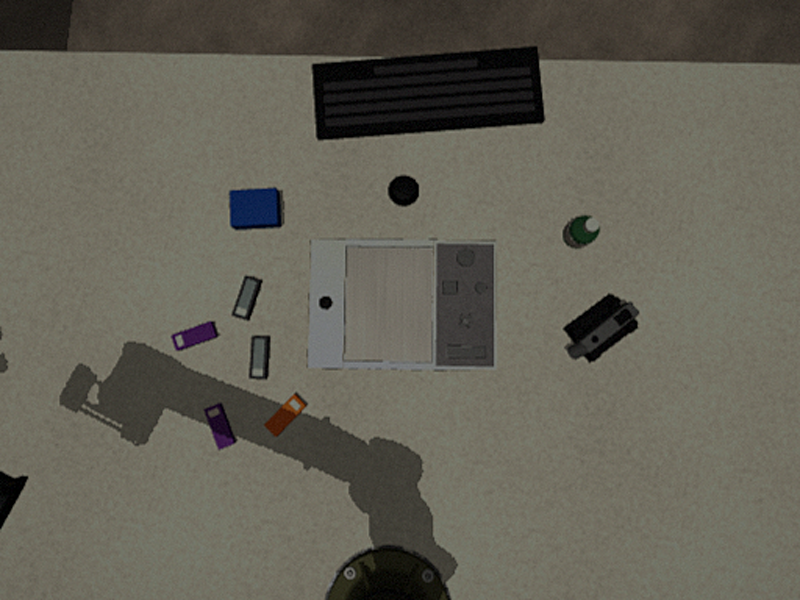

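View pics/scene0.png

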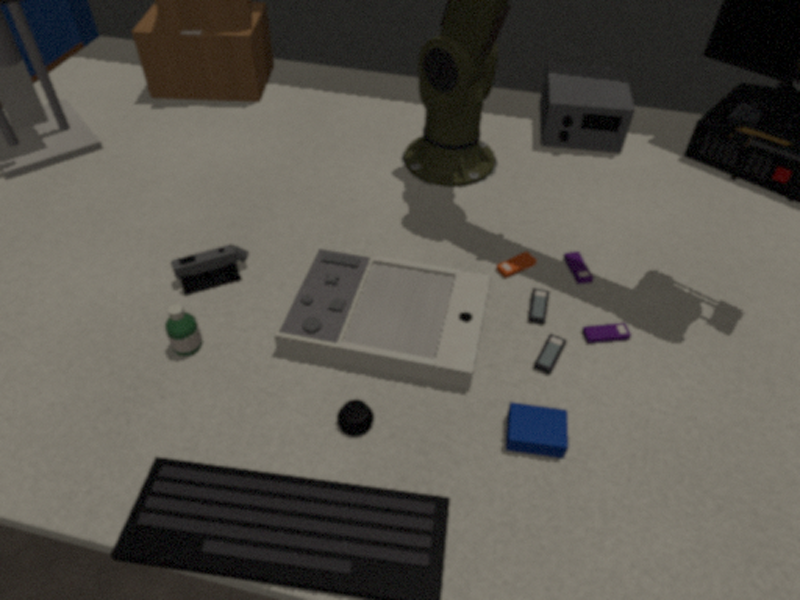

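Top view (800×600 picture): the look-alike class has five candidates. The grey ones are at (247,298) and (260,357), the purple ones at (195,335) and (220,425), and the orange one at (285,414). Only the two dark grey ones fit the description. The thermometer lies at (600,328) with its nose towards the lower left at (573,352). The warmer is at (402,305) with its key panel on the right and its black disc at (325,302).

```bash
cat > h.py <<'E'
from cell import get_obs,cams,finder
import cv2,numpy as np
def proj(c,P):
    k=cams.calibration(c);E=np.array(k["extrinsics"]);q=np.atleast_2d(P)@E[:3,:3].T+E[:3,3]
    return np.c_[k["fx"]*q[:,0]/q[:,2]+k["cx"],k["fy"]*q[:,1]/q[:,2]+k["cy"]]
def bp(c,uv,z):
    k=cams.calibration(c);E=np.array(k["extrinsics"]);uv=np.atleast_2d(uv)
    d=np.c_[(uv[:,0]-k["cx"])/k["fx"],(uv[:,1]-k["cy"])/k["fy"],np.ones(len(uv))]@E[:3,:3]
    o=-E[:3,:3].T@E[:3,3]; return (o+d*((z-o[2])/d[:,2])[:,None])
def rect(m,c,z):
    """min-area rectangle of a mask, in world mm on plane z: centre, sizes, angle of long side"""
    cs,_=cv2.findContours(m.astype(np.uint8),cv2.RETR_EXTERNAL,cv2.CHAIN_APPROX_NONE)
    p=max(cs,key=cv2.contourArea)[:,0].astype(float)
    w=bp(c,p,z)[:,:2]*1000; r=cv2.minAreaRect(w.astype(np.float32)); b=cv2.boxPoints(r)
    e=[b[1]-b[0],b[2]-b[1]]; L=max(e,key=np.linalg.norm)
    return np.round(r[0],1),np.round(sorted(map(np.linalg.norm,e)),1),round(float(np.degrees(np.arctan2(L[1],L[0])))%180,1)
def look(names,c,z):
    im=cams.read_camera(c)
    for n in names:
        for d in finder.masks_of(n,c):
            col=im[d["mask"]].mean(0).round() if d["mask"].any() else None
            if d["p"]>.3 and d["mask"].sum()>20: print(c,n,round(d["p"],2),np.round(d["xy"]).tolist(),col,*rect(d["mask"],c,z[n] if isinstance(z,dict) else z))
    return im
E
python3 - <<'E'
from h import *
for c in ["top","scene"]:
    im=look(["warmer","carrier0","dock","thermometer","bottle","mouse","slidebox"],c,dict(warmer=.05,carrier0=.014,dock=.034,thermometer=.05,bottle=.095,mouse=.034,slidebox=.035))
    x=(im[:,:,::-1]); cv2.imwrite(f"pics/raw_{c}.png",x)
print("pts")
for n,z in [("disc",.051),("key_power_top",.058),("key_program_top",.058),("key_timer_top",.058),("key_start_top",.058),("plate",.042),("rest",.02),("lens",.02),("thermometer",.02)]:
    for c in ["top","scene"]:
        for d in finder.tip_of(n,c)[:2]: print(n,c,round(d["p"],2),np.round(bp(c,d["xy"],z)[0,:2]*1000,1))
a=cv2.imread("pics/raw_top.png")[160:250,135:205]; cv2.imwrite("pics/crop1.png",cv2.resize(a,None,fx=6,fy=6,interpolation=cv2.INTER_CUBIC))
a=cv2.imread("pics/raw_top.png")[180:240,350:420]; cv2.imwrite("pics/crop2.png",cv2.resize(a,None,fx=8,fy=8,interpolation=cv2.INTER_CUBIC))
E
```

```text
top warmer 0.96 [257.0, 196.0] [99. 97. 92.] [552.3 -12.4] [238.9 342.5] 90.6
top carrier0 0.77 [165.0, 227.0] [61. 63. 60.] [448.7 252. ] [34.7 76.8] 178.7
top carrier0 0.63 [142.0, 271.0] [42. 24. 47.] [320.7 319.3] [37.3 81.1] 23.3
top carrier0 0.62 [155.0, 192.0] [58. 61. 57.] [559.8 283. ] [34.8 78.7] 164.3
top carrier0 0.62 [122.0, 216.0] [61. 36. 70.] [484.  377.9] [35.3 82.3] 107.5
top carrier0 0.53 [180.0, 268.0] [84. 46. 22.] [344.5 201.3] [32.7 82.8] 136.6
top dock 0.73 [384.0, 206.0] [8. 8. 8.] [ 539.6 -359.1] [ 32.5 112.8] 128.0
top thermometer 0.96 [382.0, 210.0] [36. 36. 35.] [ 513.8 -371.1] [ 31.3 146.2] 129.3
top bottle 0.76 [369.0, 148.0] [43. 54. 41.] [ 683.1 -318.1] [54.1 58.4] 179.9
top mouse 0.67 [257.0, 196.0] [99. 97. 92.] [554.2 -11.6] [241.5 349.7] 90.6
top mouse 0.62 [258.0, 125.0] [15. 14. 13.] [764.6  -7.9] [53.8 55.6] 91.3
top mouse 0.5 [306.0, 180.0] [54. 53. 51.] [ 588.7 -154.6] [17.2 17.4] 0.8
top slidebox 0.75 [163.0, 134.0] [12. 31. 71.] [726.5 267.7] [76.7 93.6] 94.2
scene warmer 0.93 [246.0, 201.0] [105. 101.  94.] [570.8 -11.4] [266.8 337.7] 91.1
[... 1342 characters left out ...]
ey_program_top top 0.63 [ 589.3 -107.7]
key_program_top scene 0.41 [573.1 -98.6]
key_timer_top top 0.61 [ 587.2 -158.2]
key_timer_top scene 0.57 [ 589.8 -150.2]
key_start_top top 0.5 [ 523.5 -359.2]
key_start_top top 0.47 [ 469.1 -121.1]
key_start_top scene 0.46 [ 473.2 -128.7]
key_start_top scene 0.42 [505.2 249.5]
plate top 0.68 [714.7 261.9]
plate top 0.57 [558.8  13.4]
plate scene 0.89 [544.2   5.7]
rest top 0.78 [ 523.9 -375.6]
rest scene 0.63 [ 513.2 -384.1]
rest scene 0.43 [787.1  -9.8]
lens top 0.58 [ 474.9 -326. ]
lens top 0.21 [557.7 281.9]
lens scene 0.94 [ 474.7 -318.8]
thermometer top 0.9 [ 524.8 -377.6]
thermometer top 0.58 [ 585.9 -110.4]
thermometer scene 0.77 [ 520.9 -381.7]
```

View pics/crop1.png

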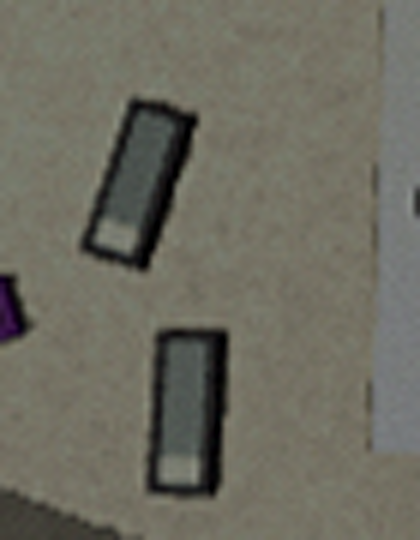

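View pics/crop2.png

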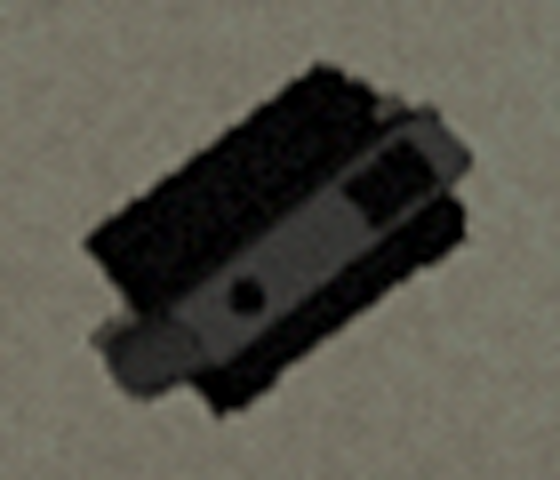

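Crop 1 shows the two grey carriers with glass slides (top pixels about (157,190) and (166,228)), so those are the ones meant. Crop 2 shows the thermometer bar in the dock with its nose at the lower left. I estimate the warmer at (552,-12) mm with yaw 0.6°. First I move over to the power key at about (638,-124).

```bash
python3 -m creep '0.022 -0.044 0 3 0;0.022 -0.044 0 3 0;0.022 -0.044 0 3 0;0.022 -0.044 0 3 0;0.022 -0.044 0 3 0;0.022 -0.044 0 3 0;0.022 -0.044 0 3 0;0.022 -0.044 0 3 0' 20 
python3 -m creep '0.022 -0.044 0 2 0;0.022 -0.044 0 0 0;0.022 -0.044 0 0 0;0.022 -0.044 0 0 0;0.022 -0.044 0 0 0;0.022 -0.044 -0.04 0 0;0.022 -0.044 -0.04 0 0;0 0 0 0 0'
```

```text
time_s: 4.3
tool_pos: [0.4581, 0.2325, 0.2229]
tool_rot: [180.0, 0.0, 178.4]
force: [0.3, 1.0, 0.2]
grip_width: 0.0151
grasp_force: 0.0
time_s: 5.3
tool_pos: [0.6087, -0.078, 0.1397]
tool_rot: [-179.8, -0.4, 179.9]
force: [-0.4, 0.2, 0.2]
grip_width: 0.0005
grasp_force: 0.0
```

```bash
python3 -m creep '0.03 -0.046 0 0 0;0 0 -0.04 0 0;0 0 -0.02 0 0;0 0 -0.01 0 0;0 0 0 0 0'
```

```text
time_s: 5.92
tool_pos: [0.6407, -0.1176, 0.0738]
tool_rot: [180.0, -0.0, -179.6]
force: [0.2, -0.3, -0.2]
grip_width: 0.0007
grasp_force: 0.0
```

```bash
python3 - <<'E'
from h import *
im=cams.read_camera("top")
cv2.imwrite("pics/p1.png",cv2.resize(im[150:250,190:330,::-1],None,fx=5,fy=5,interpolation=cv2.INTER_CUBIC))
im=cams.read_camera("scene")
cv2.imwrite("pics/p2.png",cv2.resize(im[130:250,160:320,::-1],None,fx=5,fy=5,interpolation=cv2.INTER_CUBIC))
E
```

```text
(no output)
```

View pics/p2.png

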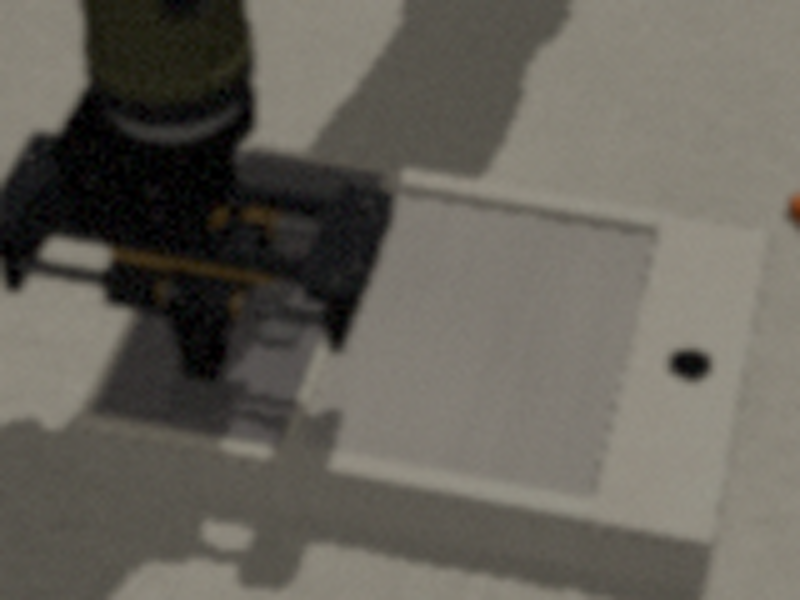

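The picture shows the closed fingertips over the power key, at about (205,375) in the crop. I nudge 5 mm right and press.

```bash
python3 -m creep '0 -0.006 -0.01 0 0;0 0 -0.006 0 0;0 0 -0.003 0 0;0 0 -0.0015 0 0;0 0 -0.0007 0 0;0 0 0 0 0'
```

```text
time_s: 6.78
tool_pos: [0.6406, -0.1258, 0.0534]
tool_rot: [-180.0, -0.0, -179.7]
force: [-3.6, -2.1, 6.4]
grip_width: 0.0007
grasp_force: 3.2
```

```bash
python3 -m creep '0 0 -0.001 0 0;0 0 0 0 0;0 0 0.02 0 0;0 0 0.05 0 0;-0.02 0.04 0.03 0 0.06;-0.03 0.04 0 0 0.06;-0.03 0.04 0 0 0.06;-0.03 0.03 0 0 0.06'
python3 - <<'E'
from h import *
for c in ["top","scene"]:
    im=look(["carrier0"],c,.014)
print(get_obs()["tool_pos"],get_obs()["tool_rot"])
E
```

```text
time_s: 7.78
tool_pos: [0.5299, 0.0281, 0.1523]
tool_rot: [179.9, 0.1, -179.5]
force: [-0.2, 1.8, 1.6]
grip_width: 0.0324
grasp_force: 0.0
top carrier0 0.87 [154.0, 193.0] [69. 72. 68.] [557.7 282.2] [35.8 76.9] 164.4
top carrier0 0.64 [167.0, 227.0] [71. 74. 70.] [448.7 253.3] [34.8 75.4] 1.5
top carrier0 0.61 [124.0, 213.0] [70. 38. 82.] [485.8 378.2] [30.9 74.1] 110.0
top carrier0 0.6 [140.0, 271.0] [70. 40. 81.] [322.3 319.5] [35.7 80.1] 25.1
top carrier0 0.53 [183.0, 266.0] [130.  78.  36.] [345.4 199.3] [34.1 79.2] 139.3
top carrier0 0.48 [300.0, 229.0] [57. 56. 54.] [ 470.7 -130. ] [23.1 69.6] 91.6
scene carrier0 0.78 [344.0, 199.0] [76. 77. 73.] [458.8 253.3] [29.4 80.8] 179.6
scene carrier0 0.77 [372.0, 170.0] [73. 49. 77.] [329.8 319.8] [40.4 91.8] 22.4
scene carrier0 0.75 [247.0, 204.0] [97. 93. 86.] [539.  -19.3] [286.3 355.7] 90.8
scene carrier0 0.73 [350.0, 226.0] [76. 77. 73.] [567.5 281.4] [32.8 89.3] 164.1
scene carrier0 0.69 [388.0, 215.0] [72. 46. 77.] [493.4 376.2] [41.3 84.3] 111.3
scene carrier0 0.63 [329.0, 170.0] [121.  74.  47.] [352.  198.7] [42.4 94.2] 135.1
[0.53097332 0.02631477 0.15238429] [ 1.79944264e+02  8.81518540e-02 -1.79527891e+02]
```

```bash
python3 -m creep '0.006 0.05 0 -4 0.06;0.006 0.05 0 -4 0.06;0.006 0.05 0 -4 0.06;0.006 0.05 0 -4 0.06;0.005 0.05 0 0 0.06;0 0.008 -0.05 0 0.06;0 0 -0.05 0 0.06;0 0 0 0 0.06' 25
```

```text
time_s: 8.98
tool_pos: [0.5577, 0.2805, 0.0473]
tool_rot: [-179.6, -0.3, 164.3]
force: [0.3, 0.4, 0.2]
grip_width: 0.06
grasp_force: 0.0
```

```bash
python3 -m creep '0.001 0.002 -0.025 0 0.06;0 0 -0.015 0 0.06;0 0 -0.004 0 0.06;0 0 0 0 0.06;0 0 0 0 0;0 0 0 0 0;0 0 0 0 0;0 0 0 0 0' 25
```

```text
time_s: 9.98
tool_pos: [0.5609, 0.2851, 0.0078]
tool_rot: [180.0, 0.0, 164.3]
force: [0.1, -0.1, 0.8]
grip_width: 0.0313
grasp_force: 25.0
```

```bash
python3 -m creep '0 0 0.03 0 0;0 0 0.05 0 0;0 -0.03 0.02 0 0;-0.003 -0.05 0 4 0;-0.003 -0.05 0 4 0;-0.003 -0.05 0 4 0;0 -0.05 0 4 0;0 -0.012 0 0 0'
python3 -m creep '0 0 0 0 0;0 0 -0.03 0 0;0 0 -0.01 0 0;0 0 0 0 0;0 0 0 0 0'
```

```text
time_s: 10.98
tool_pos: [0.5516, 0.0384, 0.1077]
tool_rot: [-179.9, 0.0, 180.0]
force: [0.2, -0.4, -1.6]
grip_width: 0.0318
grasp_force: 25.0
time_s: 11.6
tool_pos: [0.5525, 0.0439, 0.0683]
tool_rot: [180.0, 0.1, -179.6]
force: [0.0, -0.3, -0.6]
grip_width: 0.0319
grasp_force: 25.0
```

```bash
python3 -m creep '0 0 -0.01 0 0;0 0 -0.005 0 0;0 0 -0.002 0 0;0 0 -0.001 0 0;0 0 0 0 0'
```

```text
time_s: 12.22
tool_pos: [0.552, 0.0431, 0.0497]
tool_rot: [180.0, 0.0, -179.7]
force: [-0.5, 0.3, -0.1]
grip_width: 0.0319
grasp_force: 25.0
```

```bash
python3 -m creep '0 0 -0.0007 0 0;0 0 0 0 0;0 0 0 0 0.045;0 0 0 0 0.045;0 0 0.02 0 0.045;0 0 0.04 0 0.045;0 -0.05 0.04 0 0.06;0 0 0 0 0.06'
python3 - <<'E'
from h import *
for c in ["top","scene"]:
    im=look(["carrier0"],c,.014)
print(get_obs()["tool_pos"],get_obs()["tool_rot"])
E
```

```text
time_s: 13.22
tool_pos: [0.5544, -0.0106, 0.1516]
tool_rot: [-179.9, 0.4, 180.0]
force: [0.7, 0.2, 0.7]
grip_width: 0.0564
grasp_force: 0.0
top carrier0 0.9 [164.0, 228.0] [76. 78. 73.] [448.7 255.1] [38.  81.5] 2.7
top carrier0 0.89 [179.0, 266.0] [130.  78.  35.] [344.5 199.9] [30.7 80.8] 136.6
top carrier0 0.85 [141.0, 274.0] [71. 41. 81.] [321.5 319.9] [35.5 79.4] 21.9
top carrier0 0.59 [126.0, 211.0] [69. 39. 80.] [484.9 376.8] [31.8 79.4] 110.0
scene carrier0 0.76 [370.0, 171.0] [72. 46. 77.] [329.2 319.5] [37.  90.6] 22.4
scene carrier0 0.66 [268.0, 196.0] [65. 65. 61.] [520.3  37.3] [34.9 93.8] 0.2
scene carrier0 0.64 [348.0, 197.0] [78. 78. 74.] [456.5 251.6] [34.4 90.1] 178.6
scene carrier0 0.64 [331.0, 170.0] [122.  74.  46.] [352.8 200.3] [41.1 89.7] 138.6
scene carrier0 0.54 [389.0, 215.0] [73. 46. 78.] [493.3 376.3] [40.8 83.9] 110.6
[ 0.55112899 -0.0044335   0.14670628] [ 1.79970600e+02 -1.04695814e-01 -1.79578881e+02]
```

```bash
python3 -m creep '-0.017 0.045 0 0 0.06;-0.017 0.045 0 0 0.06;-0.017 0.045 0 0 0.06;-0.017 0.045 0 0 0.06;-0.017 0.045 0 0 0.06;-0.017 0.037 -0.05 0 0.06;0 0 -0.05 0 0.06;0 0 0 0 0.06'
```

```text
time_s: 14.42
tool_pos: [0.4457, 0.254, 0.0449]
tool_rot: [-179.7, -0.5, -179.5]
force: [-1.1, -0.5, 0.1]
grip_width: 0.0599
grasp_force: 0.0
```

```bash
python3 -m creep '0 0 -0.025 0 0.06;0 0 -0.015 0 0.06;0 0 -0.002 0 0.06;0 0 0 0 0.06;0 0 0 0 0;0 0 0 0 0;0 0 0 0 0;0 0 0 0 0' 25
```

```text
time_s: 15.42
tool_pos: [0.4505, 0.255, 0.0076]
tool_rot: [-180.0, 0.0, -179.7]
force: [0.0, -0.1, 1.4]
grip_width: 0.0312
grasp_force: 25.0
```

```bash
python3 -m creep '0 0 0.03 0 0;0 0 0.05 0 0;0.016 -0.03 0.02 0 0;0.017 -0.05 0 0 0;0.017 -0.05 0 0 0;0.017 -0.05 0 0 0;0.017 -0.05 0 0 0;0.017 -0.042 0 0 0'
python3 -m creep '0 0 0 0 0;0 0 -0.03 0 0;0 0 -0.015 0 0;0 0 -0.007 0 0;0 0 0 0 0;0 0 0 0 0'
```

```text
time_s: 16.42
tool_pos: [0.5514, -0.0189, 0.1072]
tool_rot: [-180.0, -0.0, -179.7]
force: [0.7, 1.3, -1.1]
grip_width: 0.0314
grasp_force: 25.0
time_s: 17.18
tool_pos: [0.552, -0.0166, 0.0562]
tool_rot: [180.0, 0.1, -179.6]
force: [-0.3, -0.4, -1.1]
grip_width: 0.0318
grasp_force: 25.0
```

```bash
python3 -m creep '0 0 -0.004 0 0;0 0 -0.002 0 0;0 0 -0.001 0 0;0 0 0 0 0;0 0 0 0 0.043;0 0 0 0 0.043;0 0 0.02 0 0.043;0 0 0.06 0 0.043'
python3 -m creep '0 -0.05 0.03 0 0;0 -0.05 0 0 0;0 -0.05 0 0 0;0 -0.05 0 0 0;0 0 0 0 0;0 0 0 0 0'
python3 - <<'E'
from h import *
im=look(["carrier0"],"top",.056)
cv2.imwrite("pics/p3.png",cv2.resize(im[140:250,180:340,::-1],None,fx=5,fy=5,interpolation=cv2.INTER_CUBIC))
o=get_obs();print(o["tool_pos"],o["tool_rot"])
E
```

```text
time_s: 18.18
tool_pos: [0.5486, -0.0167, 0.126]
tool_rot: [-179.9, -0.4, -179.7]
force: [1.1, -0.2, 0.2]
grip_width: 0.0425
grasp_force: 0.0
time_s: 18.92
tool_pos: [0.5514, -0.216, 0.158]
tool_rot: [179.9, -0.0, -179.7]
force: [-0.0, 0.6, 0.5]
grip_width: 0.0011
grasp_force: 0.0
top carrier0 0.87 [235.0, 194.0] [77. 80. 75.] [551.6  43.1] [36.6 76.3] 1.6
top carrier0 0.87 [138.0, 273.0] [76. 43. 87.] [326.6 307. ] [32.8 75.4] 24.1
top carrier0 0.86 [125.0, 214.0] [73. 45. 83.] [485.1 361. ] [34.8 80.5] 109.1
top carrier0 0.66 [185.0, 266.0] [134.  83.  40.] [349.4 193. ] [31.4 79.5] 136.6
top carrier0 0.59 [262.0, 195.0] [73. 76. 72.] [548.9 -16. ] [30.9 78.9] 1.3
[ 0.55178062 -0.21477957  0.15809216] [ 1.79935438e+02 -1.37170226e-02 -1.79507953e+02]
```

View pics/p3.png

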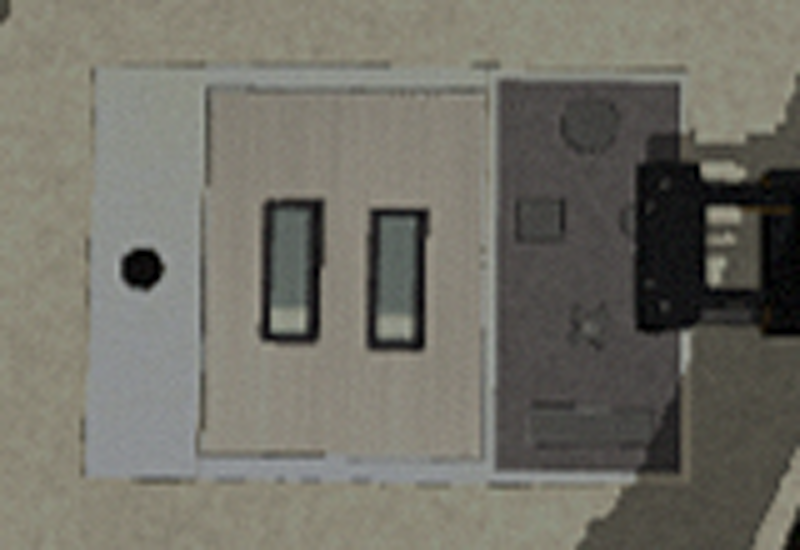

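Both carriers lie flat on the plate, at crop pixels (292,270) and (398,278). The square key is at (540,219), the bar at (590,425), the power key at (590,125) and the disc at (142,268). I convert these to positions.

```bash
python3 - <<'E'
from h import *
for n,x,y,z in [("power",590,125,.058),("prog",540,219,.058),("start",590,425,.058),("disc",142,268,.051)]:
    print(n,np.round(bp("top",[180+x/5-.4,140+y/5-.4],z)[0]*1000,1))
E
```

```text
power [ 640.3 -124.1   58. ]
prog [586.2 -96.8  58. ]
start [ 471.7 -126.6   58. ]
disc [553.4 127.   51. ]
```

```bash
python3 -m creep '0.016 0.05 0 0 0;0.017 0.05 0 0 0;0 0.018 -0.04 0 0;0 0 -0.04 0 0;0 0 -0.01 0 0;0 0 0 0 0;0 0 0 0 0'
```

```text
time_s: 19.9
tool_pos: [0.5857, -0.0992, 0.0703]
tool_rot: [-180.0, 0.2, -179.7]
force: [-0.1, 0.1, -0.0]
grip_width: 0.0003
grasp_force: 0.0
```

```bash
python3 -m creep '0 0.001 -0.007 0 0;0 0 -0.004 0 0;0 0 -0.003 0 0;0 0 -0.002 0 0;0 0 -0.001 0 0;0 0 -0.001 0 0;0 0 0 0 0;0 0 0 0 0'
```

```text
time_s: 20.9
tool_pos: [0.5847, -0.0977, 0.053]
tool_rot: [179.9, 0.0, -179.7]
force: [-5.9, 2.2, 17.0]
grip_width: 0.001
grasp_force: 8.3
```

```bash
python3 -m creep '0 0 0.01 0 0;0 0 0.015 0 0;0 -0.03 0 0 0;0.001 -0.025 0 0 0;0 0 0 0 0;0 0 0 0 0;0 0 -0.007 0 0;0 0 -0.004 0 0'
python3 -m creep '0 0 -0.006 0 0;0 0 -0.003 0 0;0 0 -0.002 0 0;0 0 -0.001 0 0;0 0 -0.001 0 0;0 0 0 0 0;0 0 0 0 0'
```

```text
time_s: 21.9
tool_pos: [0.5851, -0.1515, 0.0636]
tool_rot: [180.0, -0.1, -179.6]
force: [0.2, -0.8, -0.6]
grip_width: 0.0005
grasp_force: 0.0
time_s: 22.78
tool_pos: [0.5854, -0.1522, 0.0532]
tool_rot: [179.9, 0.0, -179.6]
force: [-3.8, 3.4, 13.0]
grip_width: 0.0004
grasp_force: 6.2
```

Bottomed out. Next is the start bar, which I approach with a high lift over the cancel key.

```bash
python3 -m creep '0 0 0.02 0 0;0 0 0.03 0 0;-0.038 0.009 0 0 0;-0.038 0.009 0 0 0;-0.038 0.009 0 0 0;0 0 -0.03 0 0;0 0 0 0 0;0 0 0 0 0'
python3 -m creep '0 0 -0.01 0 0;0 0 -0.004 0 0;0 0 -0.003 0 0;0 0 -0.002 0 0;0 0 -0.001 0 0;0 0 0 0 0;0 0 0 0 0'
```

```text
time_s: 23.78
tool_pos: [0.4722, -0.1263, 0.0724]
tool_rot: [-180.0, 0.1, -179.7]
force: [-1.1, 0.7, -0.0]
grip_width: 0.0002
grasp_force: 0.0
time_s: 24.65
tool_pos: [0.4716, -0.1259, 0.053]
tool_rot: [180.0, 0.0, -179.7]
force: [-4.7, 1.1, 14.0]
grip_width: 0.0002
grasp_force: 7.3
```

```bash
python3 -m creep '0 0 0.03 0 0;0 0 0.06 0 0.02;0.01 -0.05 0.02 -10 0.06;0.01 -0.05 0 -10 0.06;0.01 -0.05 0 -10 0.06;0.01 -0.05 0 -10 0.06;0.011 -0.054 0 -10 0.06;0 0 0 -1.8 0.06'
python3 -m creep '0 0 0 0 0.06;0 0 0 0 0.06'
python3 - <<'E'
from h import *
im=look(["thermometer","dock"],"top",.05)
cv2.imwrite("pics/p4.png",cv2.resize(im[150:260,310:450,::-1],None,fx=5,fy=5,interpolation=cv2.INTER_CUBIC))
im=look(["thermometer"],"scene",.05)
cv2.imwrite("pics/p5.png",cv2.resize(im[110:230,70:230,::-1],None,fx=5,fy=5,interpolation=cv2.INTER_CUBIC))
o=get_obs();print(o["tool_pos"],o["tool_rot"],o["qpos"])
E
```

```text
time_s: 25.65
tool_pos: [0.5204, -0.3848, 0.1601]
tool_rot: [-179.7, 0.1, 128.1]
force: [-0.3, 0.4, 0.7]
grip_width: 0.0576
grasp_force: 0.0
time_s: 25.9
tool_pos: [0.5229, -0.3779, 0.1614]
tool_rot: [179.9, -0.0, 128.7]
force: [0.7, 0.2, 0.2]
grip_width: 0.0599
grasp_force: 0.0
top thermometer 0.64 [381.0, 214.0] [24. 24. 23.] [ 505.8 -360.7] [ 32.5 116.6] 128.8
top dock 0.84 [383.0, 208.0] [10.  9.  9.] [ 533.6 -347.7] [33.6 98.5] 128.0
top dock 0.36 [305.0, 184.0] [57. 57. 54.] [ 586.8 -152.3] [16.9 17.2] 0.8
scene thermometer 0.95 [134.0, 165.0] [40. 40. 37.] [ 528.8 -365.6] [ 60.8 139.5] 129.4
[ 0.52272738 -0.37894762  0.1617976 ] [1.79939046e+02 1.68557569e-02 1.28622574e+02] [  1.83169458  23.42695742  41.2637128   89.71932283 -15.98608495
  72.8581065   84.10978577]
```

View pics/p5.png

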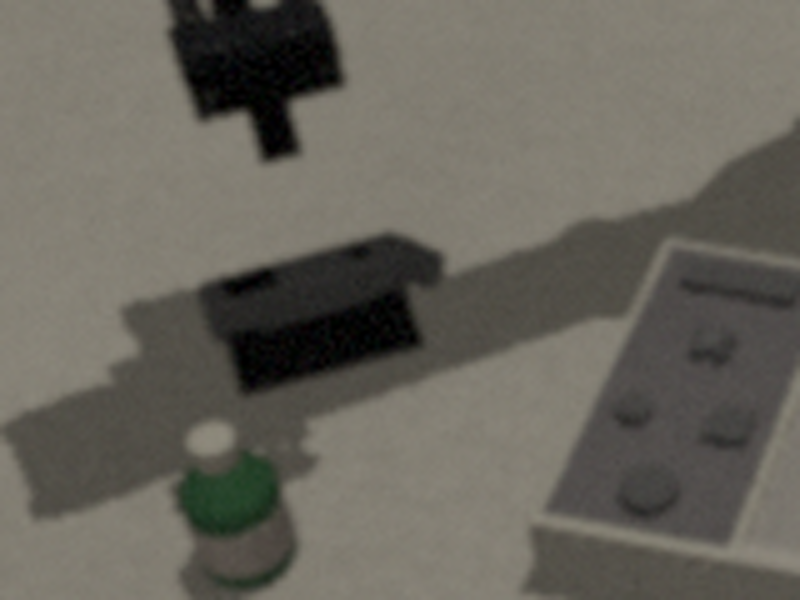

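The picture shows the gripper above the bar, its fingers straddling it. The bar lies in the dock with its nose towards the robot side at about (425,265). I descend.

```bash
python3 -m creep '-0.002 -0.001 -0.05 0 0.06;0 0 -0.04 0 0.06;0 0 -0.03 0 0.06;0 0 -0.01 0 0.06;0 0 0 0 0.06;0 0 0 0 0.06' 30
```

```text
time_s: 26.9
tool_pos: [0.5213, -0.3815, 0.0331]
tool_rot: [179.9, 0.1, 128.5]
force: [-0.6, 0.4, 0.1]
grip_width: 0.06
grasp_force: 0.0
```

```bash
python3 -m creep '0 0 -0.01 0 0.06;0 0 -0.005 0 0.06;0 0 0 0 0.06;0 0 0 0 0;0 0 0 0 0;0 0 0 0 0;0 0 0 0 0;0 0 0 0 0' 30
```

```text
time_s: 27.9
tool_pos: [0.5203, -0.3809, 0.0165]
tool_rot: [-180.0, 0.0, 128.5]
force: [-0.6, 0.2, 0.7]
grip_width: 0.0279
grasp_force: 30.0
```

```bash
python3 -m creep '0 0 0.015 0 0;0 0 0.025 0 0;0 0 0.04 0 0;0 0 0.03 0 0;0.008 0.024 0 0 0;0.015 0.05 0 0 0;0.015 0.05 0 0 0;0.015 0.05 0 0 0'
python3 -m creep '0.015 0.05 0 0 0;0.015 0.05 0 0 0;0.015 0.05 0 0 0;0.015 0.05 0 0 0;0.006 0.025 0 0 0;0 0 0 0 0;0 0 0 0 0;0 0 0 0 0'
python3 - <<'E'
from h import *
a=cams.read_camera("top");b=cams.read_camera("scene")
o=get_obs();print(o["tool_pos"],o["tool_rot"])
for n in ["thermometer","lens","aim","disc"]:
    for c in ["top","scene"]:
        print(n,c,[(np.round(d["xy"],1).tolist(),round(d["p"],2)) for d in finder.tip_of(n,c)[:3]])
R=o["tool_pos"]; y=np.radians(o["tool_rot"][2]); ex=np.array([np.cos(y),np.sin(y),0])
org=R+[0,0,.0035]
for nm,q in [("org",org),("lens",org+.076*ex),("noseend",org+.06*ex+[0,0,.03]),("tailtop",org-.06*ex+[0,0,.03]),("aim",org+.1397*ex-[0,0,.0637])]:
    print(nm,np.round(q*1000,1),np.round(proj("top",q)[0],1),np.round(proj("scene",q)[0],1))
print("disc",proj("top",[.5525,.1273,.051]),proj("scene",[.5525,.1273,.051]))
cv2.imwrite("pics/p6.png",cv2.resize(a[140:240,180:340,::-1],None,fx=5,fy=5,interpolation=cv2.INTER_CUBIC))
cv2.imwrite("pics/p7.png",cv2.resize(b[130:250,190:350,::-1],None,fx=5,fy=5,interpolation=cv2.INTER_CUBIC))
E
```

```text
time_s: 28.9
tool_pos: [0.5738, -0.2053, 0.1274]
tool_rot: [179.9, 0.0, 128.5]
force: [0.6, -0.5, -2.1]
grip_width: 0.0281
grasp_force: 30.0
time_s: 29.9
tool_pos: [0.6391, 0.0159, 0.1268]
tool_rot: [-180.0, 0.0, 128.4]
force: [0.7, -0.6, -1.0]
grip_width: 0.0275
grasp_force: 30.0
[0.63919166 0.01654322 0.12668297] [1.79996176e+02 1.97846917e-02 1.28406398e+02]
thermometer top [([299.4, 228.0], 0.32)]
thermometer scene [([249.9, 197.8], 0.7), ([135.1, 168.1], 0.67)]
lens top [([258.5, 194.5], 0.6), ([255.9, 196.6], 0.28)]
lens scene [([210.0, 194.6], 0.26)]
aim top []
aim scene [([294.8, 204.4], 0.18)]
disc top [([208.7, 192.5], 0.97)]
disc scene [([293.6, 204.0], 0.67)]
org [639.2  16.5 130.2] [247.2 159.1] [251.2 197.3]
lens [592.   76.1 130.2] [224.  176.4] [278.5 188.6]
noseend [601.9  63.6 160.2] [228. 171.] [273.5 181.9]
tailtop [676.5 -30.5 160.2] [265.8 143. ] [228.4 196. ]
aim [552.4 126.   66.5] [207.6 193.1] [298.1 198.4]
disc [[207.89268597 193.50518629]] [[298.02824315 202.39956756]]
```

View pics/p6.png

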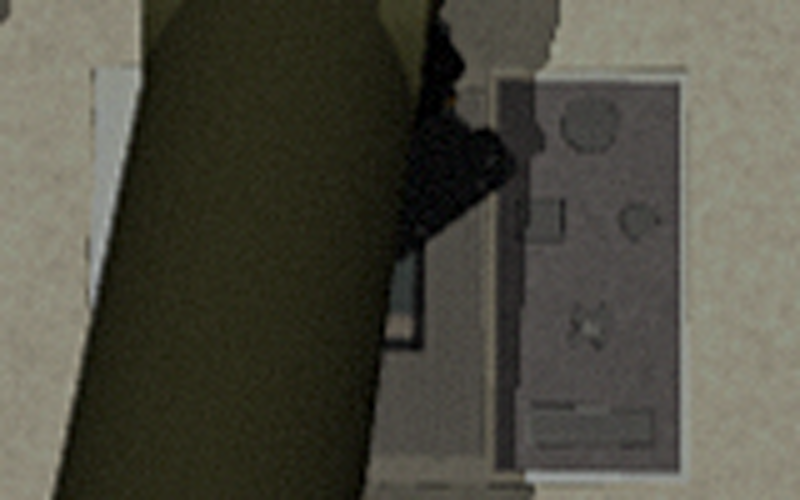

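View pics/p7.png

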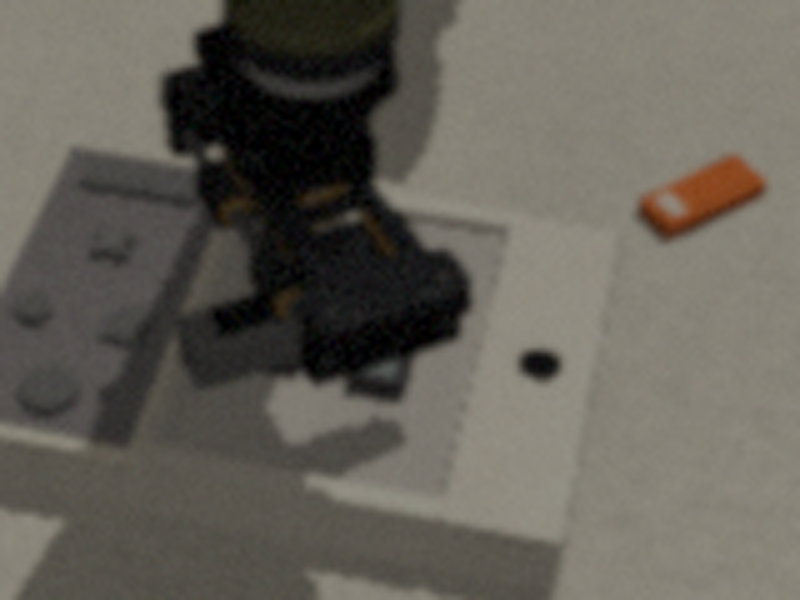

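The scene crop shows the disc at (540,364), which matches its computed position. The bar is held level, with its tail at (190,330) as predicted. I lower by 15.5 mm and hold.

```bash
python3 -m creep '0 0.001 -0.008 0 0;0 0 -0.005 0 0;0 0 -0.0025 0 0;0 0 0 0 0;0 0 0 0 0;0 0 0 0 0;0 0 0 0 0;0 0 0 0 0'
python3 -m creep '0 0 0 0 0;0 0 0 0 0;0 0 0 0 0;0 0 0 0 0;0 0 0 0 0;0 0 0 0 0;0 0 0 0 0;0 0 0 0 0'
```

```text
time_s: 31.4
tool_pos: [0.6394, 0.0192, 0.111]
tool_rot: [180.0, 0.0, 128.5]
force: [0.2, 0.0, -2.0]
grip_width: 0.0276
grasp_force: 30.0
time_s: 32.4
tool_pos: [0.6394, 0.0192, 0.1109]
tool_rot: [180.0, 0.0, 128.5]
force: [0.3, 0.7, -1.3]
grip_width: 0.0276
grasp_force: 30.0
```

```bash
python3 -m creep '0 -0.001 0 0 0;0 0 0 0 0;0 0 0 0 0;0 0 0 0 0;0 0 0 0 0;0 0 0 0 0;0 0 0 0 0;0 0 0 0 0'
python3 -m creep '0 0 0 0 0;0 0 0 0 0;0 0 0 0 0;0 0 0 0 0;0 0 0 0 0;0 0 0 0 0;0 0 0 0 0;0 0 0 0 0'
python3 -m creep '0 0 0 0 0;0 0 0 0 0;0 0 0 0 0;0 0 0 0 0;0 0 0 0 0;0 0 0 0 0;0 0 0 0 0;0 0 0 0 0'
python3 - <<'E'
from h import *
b=cams.read_camera("scene"); o=get_obs();y=np.radians(o["tool_rot"][2]); ex=np.array([np.cos(y),np.sin(y),0]);ey=np.array([-ex[1],ex[0],0])
org=o["tool_pos"]+[0,0,.0035]
im=cv2.resize(b[130:250,190:350,::-1],None,fx=5,fy=5,interpolation=cv2.INTER_CUBIC)
for sy in (-1,1):
  for z in (0,.03):
    p=proj("scene",org-.06*ex+sy*.014*ey+[0,0,z])[0]; cv2.circle(im,tuple(int(v) for v in (p-[190,130]+.5)*5),3,(0,0,255),1)
cv2.imwrite("pics/p8.png",im[220:460,100:500].repeat(2,0).repeat(2,1))
E
```

```text
time_s: 33.4
tool_pos: [0.6394, 0.0182, 0.1109]
tool_rot: [180.0, 0.0, 128.5]
force: [0.1, 0.3, -1.2]
grip_width: 0.0279
grasp_force: 30.0
time_s: 34.4
tool_pos: [0.6394, 0.0182, 0.1109]
tool_rot: [180.0, 0.0, 128.5]
force: [0.2, -1.5, -1.3]
grip_width: 0.0279
grasp_force: 30.0
time_s: 35.4
tool_pos: [0.6394, 0.0182, 0.1109]
tool_rot: [180.0, 0.0, 128.5]
force: [0.5, 0.1, -1.3]
grip_width: 0.0277
grasp_force: 30.0
```

View pics/p8.png

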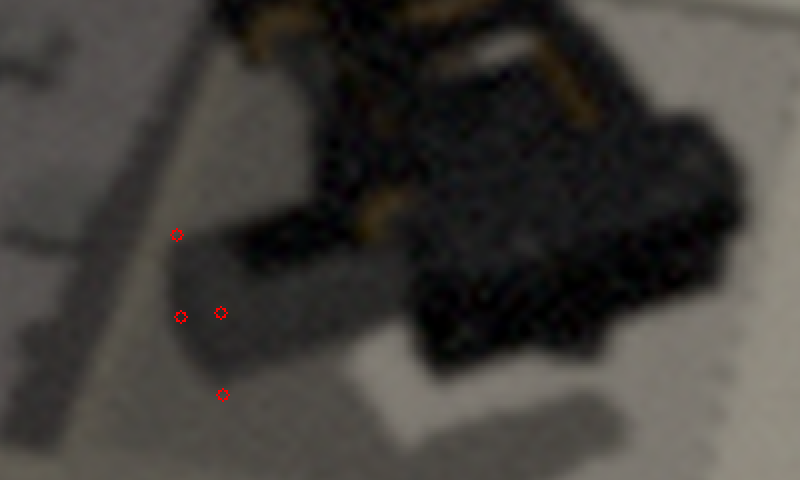

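The overlay shows the bar's predicted tail corners matching the image to about 1 px, so the reading position holds. I return the exact way I came.

```bash
python3 -m creep '0 0 0.0155 0 0;-0.006 -0.025 0 0 0;-0.015 -0.05 0 0 0;-0.015 -0.05 0 0 0;-0.015 -0.05 0 0 0;-0.015 -0.05 0 0 0;-0.015 -0.05 0 0 0;-0.015 -0.05 0 0 0'
python3 -m creep '-0.015 -0.05 0 0 0;-0.008 -0.024 0 0 0;0 0 0 0 0;0 0 0 0 0;0 0 -0.04 0 0;0 0 -0.03 0 0;0 0 0 0 0;0 0 0 0 0'
```

```text
time_s: 36.45
tool_pos: [0.5434, -0.3084, 0.1279]
tool_rot: [179.9, 0.1, 128.6]
force: [0.6, -0.8, -1.5]
grip_width: 0.0279
grasp_force: 30.0
time_s: 37.45
tool_pos: [0.5218, -0.3803, 0.0578]
tool_rot: [179.9, 0.1, 128.6]
force: [-0.2, -0.2, -1.1]
grip_width: 0.028
grasp_force: 30.0
```

```bash
python3 -m creep '0 0 -0.015 0 0;0 0 -0.012 0 0;0 0 -0.006 0 0;0 0 0 0 0;0 0 0 0 0'
```

```text
time_s: 38.08
tool_pos: [0.5205, -0.3811, 0.0237]
tool_rot: [180.0, 0.0, 128.5]
force: [-0.3, 0.3, -2.0]
grip_width: 0.0282
grasp_force: 30.0
```

```bash
python3 -m creep '0 0 -0.004 0 0;0 0 -0.002 0 0;0 0 -0.001 0 0;0 0 0 0 0;0 0 0 0 0'
```

```text
time_s: 38.7
tool_pos: [0.5204, -0.3808, 0.0165]
tool_rot: [180.0, 0.0, 128.5]
force: [0.5, 0.3, 0.1]
grip_width: 0.0276
grasp_force: 30.0
```

```bash
python3 -m creep '0 0 0 0 0.06;0 0 0 0 0.06;0 0 0 0 0.06;0 0 0.02 0 0.06;0 0 0.05 0 0.06;0 0 0.05 0 0.06;0 0 0.02 0 0.06;0 0 0 0 0.06'
python3 -m creep '0.012 0.05 0 10 0.03;0.012 0.05 0 10 0;0.012 0.05 0 10 0;0.012 0.05 0 10 0;0.012 0.05 0 10 0;0.004 0.033 -0.04 1.8 0;0 0 -0.04 0 0;0 0 0 0 0'
python3 - <<'E'
from h import *
im=look(["thermometer","carrier0"],"top",.05)
print("was 513.8,-371.1 / 129.3 / 31.3x146.2")
look(["thermometer"],"scene",.05)
cv2.imwrite("pics/p9.png",cv2.resize(im[110:280,110:430,::-1],(800,425),interpolation=cv2.INTER_CUBIC))
o=get_obs();print(o["tool_pos"],o["tool_rot"])
E
```

```text
time_s: 39.7
tool_pos: [0.5212, -0.3815, 0.1586]
tool_rot: [179.9, 0.2, 128.5]
force: [-0.6, 0.2, -1.4]
grip_width: 0.0598
grasp_force: 0.0
time_s: 40.7
tool_pos: [0.5801, -0.0967, 0.0716]
tool_rot: [180.0, -0.6, -179.6]
force: [-0.9, -0.9, -0.3]
grip_width: 0.0009
grasp_force: 0.0
top thermometer 0.97 [383.0, 210.0] [42. 41. 40.] [ 514.5 -370.5] [ 31.4 146.3] 128.9
top thermometer 0.46 [383.0, 204.0] [15. 15. 14.] [ 539.2 -353.7] [ 32.  114.5] 128.0
top carrier0 0.8 [180.0, 264.0] [124.  75.  36.] [348.8 191.4] [31.6 80. ] 136.6
top carrier0 0.69 [234.0, 193.0] [71. 75. 71.] [552.1  43.3] [31.2 76.7] 1.8
top carrier0 0.64 [140.0, 271.0] [69. 42. 78.] [325.7 308.9] [36.6 77.9] 23.8
top carrier0 0.52 [126.0, 215.0] [74. 50. 80.] [482.9 363.1] [40.  83.9] 111.3
top carrier0 0.44 [268.0, 195.0] [65. 68. 65.] [534.5 -46.1] [16.9 36.8] 1.3
was 513.8,-371.1 / 129.3 / 31.3x146.2
scene thermometer 0.6 [132.0, 167.0] [53. 52. 49.] [ 530.2 -365.7] [ 59.  139.5] 128.3
[ 0.58543678 -0.09875867  0.0780974 ] [-1.79987696e+02  1.59703003e-01 -1.79732157e+02]
```

View pics/p9.png

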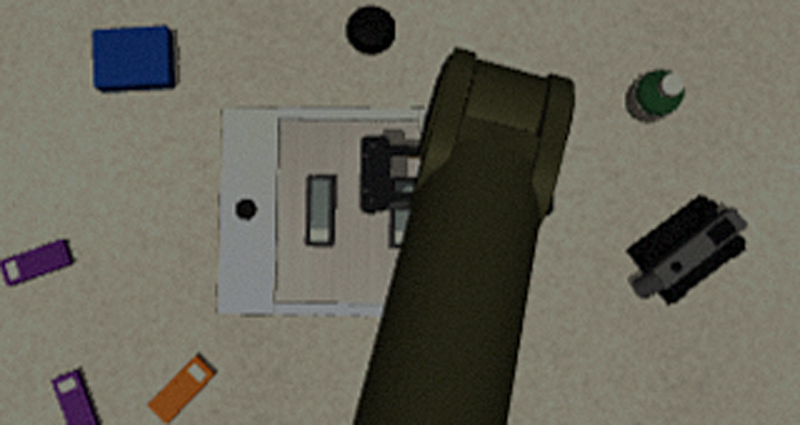

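The thermometer is home, with the same rectangle as before. The second carrier now shows at picture (403,225), about 12 px right of where I put it, so it has been knocked. I back off to look before confirming.

```bash
python3 -m creep '0 0 0.05 0 0;-0.01 -0.05 0.04 0 0;-0.01 -0.05 0 0 0;0 -0.05 0 0 0;0 0 0 0 0;0 0 0 0 0'
python3 - <<'E'
from h import *
im=look(["carrier0"],"top",.056)
look(["carrier0"],"scene",.056)
cv2.imwrite("pics/p10.png",cv2.resize(im[150:245,190:320,::-1],None,fx=6,fy=6,interpolation=cv2.INTER_CUBIC))
o=get_obs();print(o["tool_pos"],o["tool_rot"])
E
```

```text
time_s: 41.7
tool_pos: [0.5651, -0.2458, 0.1658]
tool_rot: [180.0, 0.1, -179.7]
force: [1.4, 0.4, 0.2]
grip_width: 0.0004
grasp_force: 0.0
top carrier0 0.79 [183.0, 266.0] [136.  81.  36.] [350.2 190.9] [29.5 75.2] 136.6
top carrier0 0.71 [125.0, 214.0] [75. 47. 84.] [484.6 360.5] [36.4 81.8] 113.5
top carrier0 0.7 [234.0, 194.0] [75. 78. 74.] [551.6  43.1] [31.1 76.3] 1.7
top carrier0 0.68 [272.0, 190.0] [75. 78. 74.] [551.2 -51.1] [28.1 81.7] 1.3
top carrier0 0.65 [256.0, 125.0] [12. 11. 11.] [761.2  -6.5] [51.6 52.7] 1.3
top carrier0 0.61 [162.0, 134.0] [16. 39. 87.] [721.5 263.8] [73.1 96.8] 91.3
top carrier0 0.57 [139.0, 271.0] [74. 44. 84.] [327.8 306.7] [36.3 78.7] 25.1
top carrier0 0.47 [296.0, 204.0] [70. 69. 66.] [ 524.9 -123. ] [19.6 19.6] 91.5
scene carrier0 0.86 [390.0, 215.0] [73. 47. 78.] [533.9 365.9] [39.3 80. ] 110.6
scene carrier0 0.77 [234.0, 190.0] [74. 74. 71.] [560.5 -49.8] [33.4 89.6] 0.5
scene carrier0 0.51 [369.0, 171.0] [74. 49. 78.] [378.3 312.4] [38.2 86.2] 21.1
scene carrier0 0.49 [330.0, 169.0] [123.  75.  46.] [399.  199.6] [38.  83.4] 138.6
[ 0.56533959 -0.24427496  0.16512725] [ 1.79955793e+02  2.51359166e-02 -1.79511108e+02]
```

View pics/p10.png

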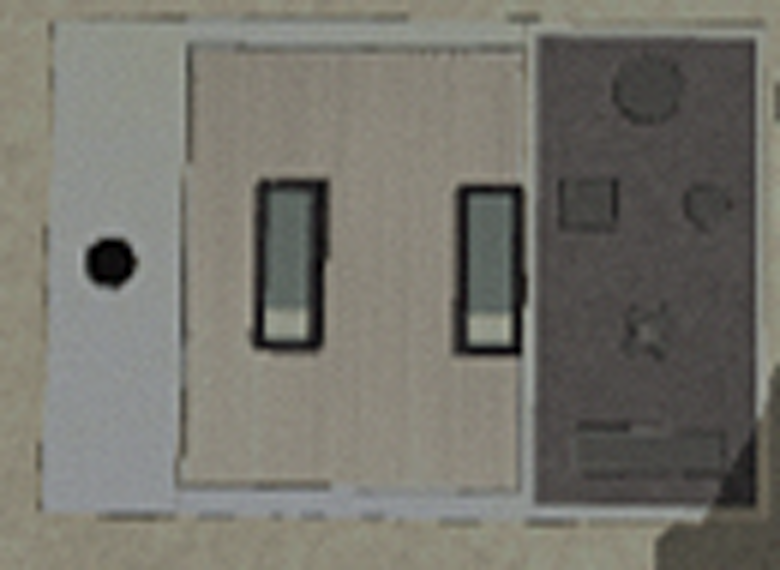

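The second carrier slid flat, at crop (490,270), up against the plate's right rim. To be certain it isn't perched on the rim, I nudge it about 20 mm left with closed fingertips just above rim height. I aim at its middle, clear of the square and cross keys.

```bash
python3 -m creep '-0.007 0.05 0 0 0;-0.007 0.05 0 0 0;0 0.05 -0.03 0 0;0 0 -0.04 0 0;0 0 -0.02 0 0;0 0 0 0 0;0 0 0 0 0'
```

```text
time_s: 42.78
tool_pos: [0.5515, -0.0958, 0.076]
tool_rot: [180.0, 0.1, -179.6]
force: [-0.2, -0.7, -0.2]
grip_width: 0.0006
grasp_force: 0.0
```

```bash
python3 -m creep '0 0 -0.012 0 0;0 0 -0.008 0 0;0 0 -0.002 0 0;0 0 0 0 0;0 0 0 0 0'
```

```text
time_s: 43.4
tool_pos: [0.5509, -0.0961, 0.0532]
tool_rot: [180.0, 0.0, -179.7]
force: [-0.1, 0.8, 0.4]
grip_width: 0.0007
grasp_force: 0.0
```

```bash
python3 -m creep '0 0.006 -0.0005 0 0;0 0.006 0 0 0;0 0.006 0 0 0;0 0.005 0 0 0;0 0.005 0 0 0;0 0.005 0 0 0;0 0.004 0 0 0;0 0 0 0 0'
python3 -m creep '0 -0.005 0.01 0 0;0 0 0.05 0 0;0.008 -0.05 0.05 0 0;0.01 -0.05 0 0 0;0 -0.05 0 0 0;0 0 0 0 0;0 0 0 0 0'
python3 - <<'E'
from h import *
im=look(["carrier0"],"top",.056)
b=look(["carrier0"],"scene",.056)
cv2.imwrite("pics/p11.png",cv2.resize(b[145:245,190:320,::-1],None,fx=6,fy=6,interpolation=cv2.INTER_CUBIC))
o=get_obs();print(o["tool_pos"],o["tool_rot"])
E
```

```text
time_s: 44.4
tool_pos: [0.5507, -0.0584, 0.0525]
tool_rot: [180.0, -0.0, -179.6]
force: [-0.5, 0.8, -0.1]
grip_width: 0.0006
grasp_force: 0.0
time_s: 45.28
tool_pos: [0.5677, -0.2078, 0.1567]
tool_rot: [180.0, 0.0, -179.7]
force: [0.4, 0.5, 0.1]
grip_width: 0.0005
grasp_force: 0.0
top carrier0 0.79 [263.0, 195.0] [76. 78. 74.] [550.8 -34.3] [33.8 81.7] 1.4
top carrier0 0.76 [126.0, 213.0] [78. 52. 86.] [483.7 363.5] [36.9 85.9] 111.6
top carrier0 0.75 [180.0, 267.0] [134.  82.  40.] [350.2 190.9] [33.4 75.6] 136.6
top carrier0 0.56 [235.0, 196.0] [77. 81. 77.] [551.6  43.1] [31.  76.3] 1.8
scene carrier0 0.76 [267.0, 199.0] [78. 78. 74.] [559.9  44.7] [34.3 92.5] 1.6
scene carrier0 0.7 [244.0, 192.0] [76. 76. 72.] [559.8 -31.1] [35.7 90.4] 1.0
scene carrier0 0.66 [330.0, 167.0] [123.  79.  53.] [399.8 199.6] [48.2 87.3] 134.0
scene carrier0 0.6 [388.0, 214.0] [73. 47. 78.] [534.  365.9] [38.6 80. ] 110.6
[ 0.56809822 -0.2062799   0.15643952] [ 1.79953159e+02  8.29733485e-03 -1.79518480e+02]
```

View pics/p11.png

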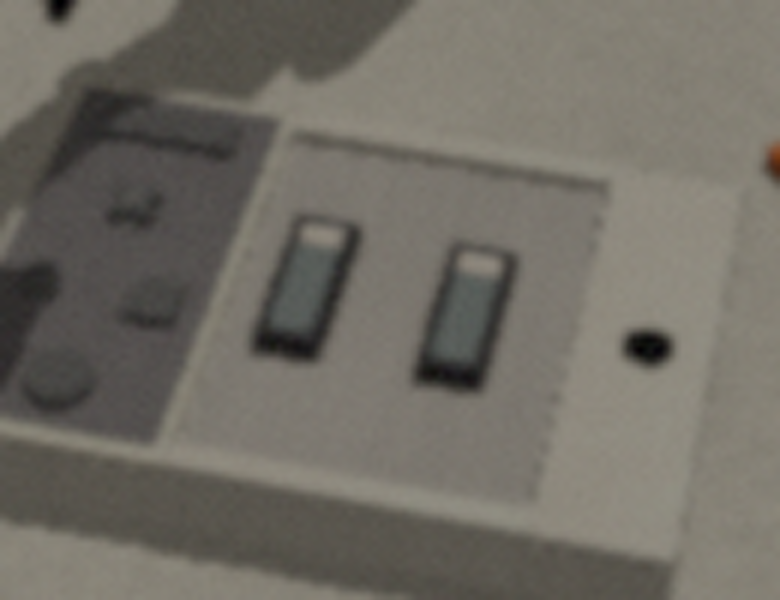

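Both carriers lie flat, side by side and clear of the rims, at crop (305,290) and (465,315). Now the confirming press.

```bash
python3 -m creep '0.008 0.05 0 0 0;0.009 0.05 0 0 0;0 0.009 -0.04 0 0;0 0 -0.04 0 0;0 0 -0.007 0 0;0 0 0 0 0;0 0 0 0 0'
python3 -m creep '0 0 -0.007 0 0;0 0 -0.004 0 0;0 0 -0.003 0 0;0 0 -0.002 0 0;0 0 -0.001 0 0;0 0 0 0 0;0 0 0 0 0'
```

```text
time_s: 46.35
tool_pos: [0.5861, -0.0993, 0.0713]
tool_rot: [-180.0, 0.2, -179.7]
force: [-0.5, 0.2, -0.4]
grip_width: 0.0008
grasp_force: 0.0
time_s: 47.22
tool_pos: [0.5849, -0.099, 0.0534]
tool_rot: [180.0, 0.0, -179.7]
force: [-3.4, -0.7, 8.2]
grip_width: 0.0006
grasp_force: 3.8
```

```bash
python3 -m creep '0 0 -0.001 0 0;0 0 0 0 0;0 0 0.02 0 0;0 0 0.05 0 0;-0.02 -0.05 0.04 0 0;-0.02 -0.05 0 0 0;0 0 0 0 0;0 0 0 0 0'
python3 - <<'E'
from h import *
look(["carrier0","thermometer","bottle","mouse","slidebox"],"top",dict(carrier0=.056,thermometer=.05,bottle=.095,mouse=.034,slidebox=.035))
look(["thermometer"],"scene",.05)
E
```

```text
time_s: 48.22
tool_pos: [0.5462, -0.1949, 0.1588]
tool_rot: [179.9, 0.0, -179.7]
force: [0.3, 1.0, -0.9]
grip_width: 0.0005
grasp_force: 0.0
top carrier0 0.64 [182.0, 268.0] [132.  82.  41.] [348.1 190.1] [33.4 77.7] 136.6
top carrier0 0.59 [235.0, 194.0] [73. 76. 72.] [553.   41.7] [33.9 79.1] 1.8
top carrier0 0.55 [266.0, 194.0] [72. 75. 71.] [552.2 -34.2] [33.7 78.9] 1.4
top carrier0 0.53 [123.0, 214.0] [73. 43. 83.] [483.5 362.2] [34.  79.4] 109.2
top carrier0 0.53 [140.0, 271.0] [76. 43. 88.] [328.4 307.7] [29.7 72.3] 21.7
top thermometer 0.47 [295.0, 230.0] [71. 70. 67.] [ 472.  -125.8] [14.  61.6] 91.6
top thermometer 0.45 [253.0, 199.0] [115. 114. 108.] [552.9 -10.3] [237.5 341.2] 90.6
top mouse 0.54 [258.0, 125.0] [11. 10. 10.] [767.6  -6.4] [52.7 53.9] 1.3
top slidebox 0.77 [163.0, 136.0] [17. 39. 85.] [724.8 267.8] [75.2 94. ] 93.1
scene thermometer 0.69 [136.0, 165.0] [54. 53. 50.] [ 528.7 -366.1] [ 61.8 140.7] 128.3
```

```bash
python3 -c "
from cell import ticket; print(ticket.sign_off())"
```

```text
the job is handed in; nothing more can be done
None
```

I did every step in the order asked and handed the job in at about 48 s; the sign-off gave no verdict. One carrier was knocked against the plate's rim along the way, and I nudged it clear before the confirming press. In the last checks both carriers (only two were present) lay flat on the plate, the thermometer was back in its dock, and the mouse and blue box were where they had been. The finder missed the bottle in the final picture, but it looked undisturbed in the one taken after the thermometer went back.

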